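# Wedge a laser-scanner carrier level in its alignment jig

## Robot

A 6-joint arm with a two-finger parallel gripper is mounted at the origin on the work surface. World frame = base frame: x ahead of the robot, y to its left, z up, the work surface at z = 0. Lengths are in m, angles in degrees, forces in N, time in s.
With the tool pointing down it reaches from about 0.4 to 0.825 m from the base axis. Payload 7 kg.
Tool frame: the origin (TCP) lies at the very end of the fingers, on their centre line; the grasp point (between the pads) lies 19 mm behind it; z points along the fingers, y is the direction in which the jaws open and shut (so a half turn about z gives the same grasp; the last joint's range is limited). The gripper opens to 85 mm and grips with 20 to 120 N. Pads are 22 mm wide; open, the fingers measure 114 mm over their backs; the gripper's body (76 mm by 85 mm) begins 54 mm behind the grasp point. The pads swing forward as they close: fully open they stand 13 mm farther back than shut.
Start: joints at [89.101, 20.546, 0.682, 0, -70.136, -16.507], TCP at [0.202, 0.644, 0.231] pointing down, gripper open.
Joint ranges: [-176.03, 176.03], [-82.01, 121.73], [-58.28, 71.71], [-173.87, 95.51], [-174.79, -0.11], [-173.66, 173.66]. Speed limits (degrees/s): [136.94, 136.94, 172.46, 180, 180, 180].

## Interface

Orientations are given as [roll, pitch, yaw] about the fixed x, y, z axes, in that order (R = Rz(yaw) Ry(pitch) Rx(roll)).
In Python, from plant import robot gives the robot as it stands. The module is installed in compiled form; this text tells all that it offers.
- The arm moves only by the tool jog_arm, never from a script. Its argument "steps" is a list of rows, each an object of numbers: "dx", "dy", "dz": the shift along the tool's x, y, z in cm; "ax", "ay", "az": the turn, a rotation vector about the tool's x, y, z in rad. A call has 1 to 12 rows; each row shifts and turns the commanded pose from where the row before left it, along the tool's axes as they then stand; what a row does not reach is not made up. A row lasts 1/10 s, in which the tool goes at most 50 mm and 8.59 degrees, less where a joint would pass 70% of its speed; a pose out of reach is approached as far as the arm can. A call is refused whole if a number of a shift passes 5 or a number of a turn 0.15, either way. A call with a gripper value outside its range is refused whole. "jaw" is the finger opening in cm, from 0 to 8.54, set as the call begins (left out, the last holds). The fingers move at their own pace and stop on an object; the grip force is fixed at half the most. Time passes only in rows, so rows that do not move let the fingers close. It gives the time, the measured TCP pose, the force and the opening at its end, in the units of the state.
- robot.state(): the state, without advancing time (a new reading comes with each control period).
- robot.camera(name): name is "scene" or "top" or "wrist"; returns the picture (420x560x3 uint8, red, green, blue); there is no depth.
- robot.camera_info(name): a dict with "intrinsics" (3x3 intrinsics, pixels), "R" (3x3) and "t" (3): a world point X has camera coordinates R X + t. Camera axes: x right, y down, z forward; pixel columns grow to the right and rows downward; lengths in m; the calibration is good to about 2 mm. A picture is of the moment at which its call begins: read the wrist's pose just before it. camera_info takes no time and is no camera call; for the wrist camera it gives the pose at the moment of the call.
- robot.finish_job(): hands the job in, once; it reports no verdict.
The state is a dict: "clock": time; "joint_positions": joint angles; "dq": joint speeds; "effort": joint torques, N m; "ee_pos": TCP position; "tcp_rot": TCP orientation; "wrist_force": force on the tool from outside, world axes, zero at the start; "wrist_torque": the same for the moment, N m; "width": finger opening in m.
Only numpy, scipy, OpenCV 4.12 (cv2) and the standard library are available. Lean on these libraries where they do the work, as an engineer would, in place of code of your own. Each camera call takes 0.05 s, during which the arm holds its last target. There are 200 camera calls.

## Task

Pick up the metal wedge, set it on the jig's sole plate with its thin end towards the sagging free edge of the carrier, and push it in under the edge until the carrier is level and held tight up against its stop lugs; feel for it and stop there, never force it. Do not touch the carrier or the scanner unit on it, leave everything else where it is, and let go and draw back at the end.

Things in the scene. Friction and masses are not known exactly. Their poses are not given: they have to be found in the camera images.
- wedge_grip (a point): Grasp point of the loose aluminium wedge (0.2 kg, 110 mm long, 40 mm wide, flat underside, top sloping 1 in 4). +x points to the thin end, z up. On its middle line, 11 mm above the underside, 75 mm from the thin end and 35 mm from the upright back face. Thickness 31.5 mm at the back, 22.8 mm here, 4 mm at the thin end. Grasp from above across the 40 mm width.
- wedge_tip (a point): Middle of the wedge's thin end, 2 mm above the underside; +x points forwards out of the thin end. Pushing level on the wedge's back face takes about 3 to 9 N while the carrier rises, then over the next few mm the push climbs steeply. Stopped at about 15 N the wedge is tight and stays when let go; at 10 N it may still be loose; beyond 25 N it is being forced.
- jig: Dark steel jig, fixed. Origin on the bench top below the middle of the carrier's free edge; +x runs level in under the carrier (the way to push the wedge), z up. Bare-steel sole plate for the wedge to slide on: 75 mm wide, centred on y = 0, from 170 mm before the edge to 80 mm behind it; its top is 2 to 8 mm above the bench, differs each time and is not measured.
- carrier: Hinged aluminium plate, 150 mm wide, with a black scanner unit 45 mm tall on it. Origin on the hinge, 185 mm behind the free edge, 30 mm above the bench; +x as the jig's, +z up when level. It sags 0.066 rad at the start. Level, it meets rubber-tipped stops and gives no more than 1 to 2 mm. It rests on a wedge with 2.5 to 5 N; once on the stops this climbs quickly.
- carrier_edge (a point): Middle of the carrier's free edge, a level steel bar 8 mm thick and 140 mm long; on the bar's axis, 30 mm above the bench when level, 18 mm at the start. The wedge goes under this bar. Posts with the stop lugs, 54 mm tall (58 with screws), stand 18 to 34 mm behind it, 59 to 89 mm either side of the middle.
- parallel: Bystander: loose plain aluminium bar 110 x 40 x 22 mm, of even thickness, lying flat near the wedge (the two change places). Origin under its middle.
- screwdriver: Bystander: screwdriver lying on the bench.
- gear: Bystander: white plastic gear, 58 mm across, 18 mm high, lying flat.
- grease_jar: Bystander: white jar, 50 mm across, 55 mm high.
- toner: Bystander: black toner cartridge 300 mm long, 66 mm high.
- roller: Bystander: rubber pick-up roller with square end bearings, 230 mm long, 28 mm high.
- mouse: Bystander: black computer mouse, 100 mm long, 32 mm high.
Mind the look-alikes: they are no part of the job. Leave any brown or yellow look-alike of the part that bears wedge_grip alone.

How it is judged:
By the outcome, as a careful person would: the job done as asked, in the order asked, and still so for the second after the job is handed in, with the robot touching nothing.
It also fails if it takes over 58 s, if anything falls off the work surface, if the arm or the gripper's body presses on something with over 40 N, if the wrist force passes 120 N, or if a joint passes its speed limit or range.

## Working session

There is one attempt and no reset: what is moved stays moved. The work goes in short steps, Python scripts to look and compute and a tool call to move; the robot and the scene stay as the last step left them, time stands still between calls to the robot, and variables do not carry over. Pictures are saved under pics/ and viewed, about 8 in all and at most 12, crops included, and the job is handed in when it is done.

Besides the shell and the picture viewer there is one more tool, called after "Call:" as a command line: name --argument value ..., lists and objects as JSON in quotes. jog_arm: Moves the arm, as the interface text tells. Its arguments: {"type":"object","properties":{"steps":{"type":"array"},"jaw":{"type":"number"}},"required":["steps"]}

```bash
mkdir -p pics
cat > h.py <<'E'
import numpy as np, cv2
from plant import robot
def snap(n,f):
    im=robot.camera(n); cv2.imwrite('pics/'+f,cv2.cvtColor(im,cv2.COLOR_RGB2BGR)); return im
def ray(n,u,v,z,ci=None):
    ci=ci or robot.camera_info(n); K,R,t=map(np.array,(ci['intrinsics'],ci['R'],ci['t']))
    c=-R.T@t; d=R.T@np.linalg.inv(K)@np.array([u,v,1.]); return c+d*(z-c[2])/d[2]
def proj(n,X,ci=None):
    ci=ci or robot.camera_info(n); K,R,t=map(np.array,(ci['intrinsics'],ci['R'],ci['t']))
    p=K@(R@np.array(X)+t); return p[:2]/p[2]
E
python3 - <<'E'
from h import *
print(robot.state())
a=snap('top','top0.png');b=snap('scene','scene0.png')
for n in('top','scene'):
    ci=robot.camera_info(n);print(n,-np.array(ci['R']).T@np.array(ci['t']),ci['intrinsics'][0])
E
```

```text
{'clock': 0.0, 'joint_positions': array([ 8.91009873e+01,  2.05934515e+01,  6.33745789e-01, -2.19983067e-02,
       -7.01351506e+01, -1.65062688e+01]), 'dq': array([-0.04325617,  0.00434429,  0.11434133, -0.02004064,  0.06585653,
        0.00109352]), 'effort': array([ 7.18393767e-04, -5.83326387e+01,  2.93423849e+01,  6.93643659e+00,
       -5.87598130e-03, -1.42864195e-05]), 'ee_pos': array([0.20178858, 0.64362647, 0.2303348 ]), 'tcp_rot': array([ 1.79903177e+02, -7.12616290e-03, -1.74127677e+01]), 'wrist_force': array([ 0.39715636, -0.2278483 , -0.95408602]), 'wrist_torque': array([-0.00209546, -0.02618032,  0.01508182]), 'width': 0.08540589102155426}
top [ 0.48172882 -0.09905361  1.12355772] [390.17428654   0.         271.94985575]
scene [ 1.29431089 -0.04184981  1.25363852] [480.10976519   0.         273.26109915]
```

View pics/top0.png

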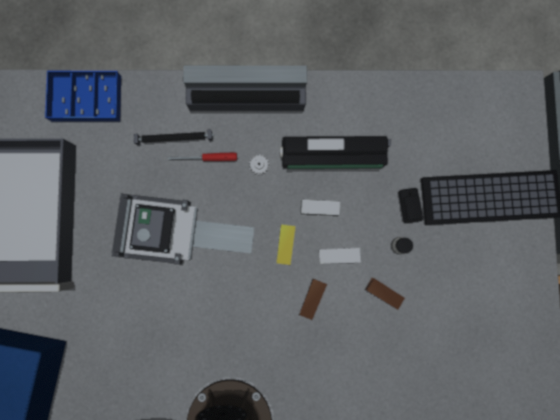

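View pics/scene0.png

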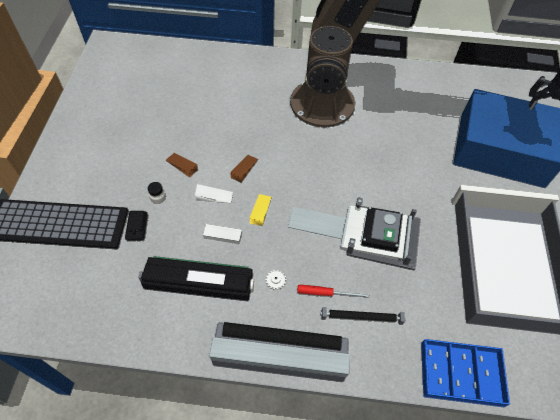

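The top view shows two pale bars at (321,207) and (340,256), and the jig with its sole plate at (225,237). I'll zoom in to tell the bars apart.

Run:
```python
from h import *
t=cv2.imread('pics/top0.png');s=cv2.imread('pics/scene0.png')
z=lambda i,x0,y0,w,h:cv2.resize(i[y0:y0+h,x0:x0+w],(400,300),interpolation=cv2.INTER_CUBIC)
cv2.imwrite('pics/m.png',np.vstack([np.hstack([z(t,290,190,80,75*60//75),z(t,110,180,160,96)]) , np.hstack([z(s,180,175,80,75*60//60),z(s,280,180,150,100)])]))
g=cv2.cvtColor(t,cv2.COLOR_BGR2HSV)
m=((g[...,2]>165)&(g[...,1]<40)).astype('uint8')
for img,cam in((t,'top'),(s,'scene')):
    g=cv2.cvtColor(img,cv2.COLOR_BGR2HSV)
    m=((g[...,2]>(150 if cam=='top' else 190))&(g[...,1]<40)).astype('uint8')
    for c in cv2.findContours(m,0,2)[0]:
        if 100<cv2.contourArea(c)<2500:
            r=cv2.minAreaRect(c);p=cv2.boxPoints(r)
            print(cam,np.round(r[0]),np.round(r[1],1),[np.round(ray(cam,*q,.02)[:2],3).tolist() for q in p])
```

```text
top [ 28. 288.] [57.  4.] [[0.371, 0.626], [0.382, 0.626], [0.38, 0.471], [0.369, 0.471]]
top [339. 255.] [13.1 39.1] [[0.475, -0.258], [0.478, -0.369], [0.441, -0.369], [0.438, -0.259]]
top [320. 207.] [36.1 12.2] [[0.581, -0.209], [0.616, -0.211], [0.611, -0.315], [0.576, -0.312]]
top [258. 164.] [15. 15.] [[0.743, -0.065], [0.743, -0.108], [0.699, -0.108], [0.7, -0.065]]
top [326. 144.] [ 8. 33.] [[0.79, -0.233], [0.79, -0.329], [0.766, -0.328], [0.766, -0.233]]
scene [280. 355.] [137.8  18.1] [[0.958, -0.226], [0.911, -0.229], [0.912, 0.129], [0.958, 0.125]]
scene [206. 277.] [36.7  9.9] [[0.759, -0.331], [0.728, -0.334], [0.728, -0.23], [0.758, -0.228]]
scene [275. 279.] [18.3 19.7] [[0.716, -0.123], [0.682, -0.077], [0.73, -0.048], [0.763, -0.094]]
scene [222. 232.] [37. 12.] [[0.609, -0.315], [0.567, -0.318], [0.574, -0.205], [0.615, -0.205]]
scene [317. 221.] [52.6 17.2] [[0.542, -0.064], [0.48, -0.061], [0.494, 0.099], [0.555, 0.092]]
scene [375. 231.] [61.7 42.7] [[0.596, 0.094], [0.444, 0.112], [0.463, 0.298], [0.611, 0.27]]
scene [510. 192.] [97.9  5.5] [[0.341, 0.462], [0.319, 0.466], [0.32, 0.77], [0.342, 0.764]]
scene [213. 194.] [37.6 13.1] [[0.475, -0.371], [0.425, -0.372], [0.443, -0.252], [0.492, -0.253]]
scene [462.  32.] [195.8   6. ] [[-0.431, 0.141], [-0.47, 0.142], [-0.468, 0.923], [-0.43, 0.913]]
```

View pics/m.png

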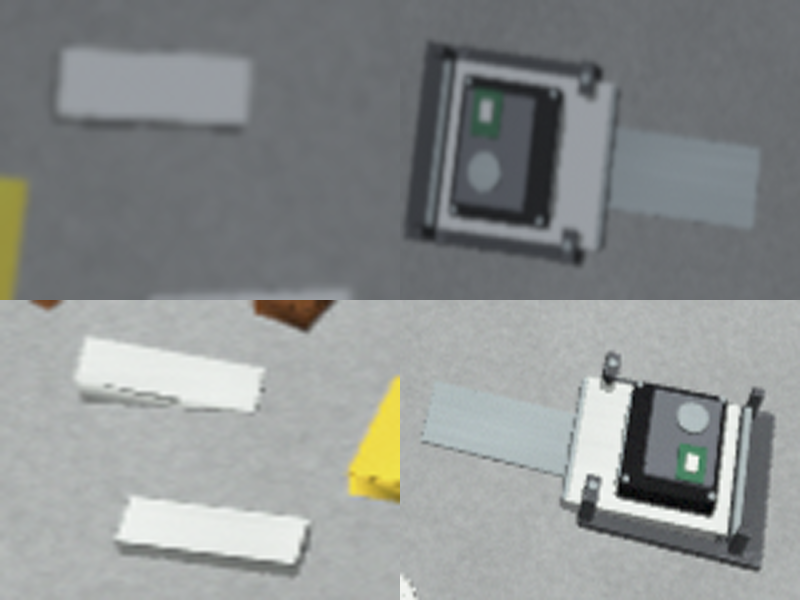

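The tapering bar is the wedge: it is at (213,194) in scene and (339,255) in top, with its thick end at -y and its thin end towards +y. The jig's +x is near yaw 83°. I'll move to above the jig for a wrist view.

Call:
jog_arm --steps '[{"dx": 3,"dy": 2.8,"dz": -0.5},{"dx": 3,"dy": 2.8,"dz": -0.5},{"dx": 3,"dy": 2.8,"dz": -0.5},{"dx": 3,"dy": 2.8,"dz": -0.5},{"dx": 3,"dy": 2.8,"dz": -0.5},{"dx": 3,"dy": 2.8,"dz": -0.5},{"dx": 3,"dy": 2.8,"dz": -0.5},{"dx": 3,"dy": 2.8,"dz": -0.5},{"dx": 3,"dy": 2.8,"dz": -0.5},{"dx": 3,"dy": 2.8,"dz": -0.5},{"dx": 3,"dy": 2.8,"dz": -0.5},{"dx": 3,"dy": 2.8,"dz": -0.5}]'

```text
invalid input at $.steps[0]: expected keys dx, dy, dz, ax, ay, az
```

Call:
jog_arm --steps '[{"az": 0.13},{"az": 0.13},{"az": 0.13},{"az": 0.13},{"az": 0.13},{"az": 0.13},{"az": 0.13},{"az": 0.13},{"az": 0.13},{"az": 0.13},{"az": 0.06},{}]'

```text
invalid input at $.steps[0]: expected keys dx, dy, dz, ax, ay, az
```

Run:
```python
from h import *
s=robot.state();print(s['ee_pos'],s['tcp_rot'],s['joint_positions'])
ci=robot.camera_info('wrist');print(-np.array(ci['R']).T@np.array(ci['t']),ci['R'],ci['intrinsics'][0])
snap('wrist','w1.png')
```

```text
[0.2018245  0.64367401 0.23047266] [ 1.79915567e+02 -8.61437861e-03 -1.74110660e+01] [ 8.91007309e+01  2.05866657e+01  6.39630649e-01 -1.67333502e-02
 -7.01363651e+01 -1.65061061e+01]
[0.27692788 0.61903672 0.3724235 ] [[-2.98269509e-01 -9.54481672e-01  1.95820009e-04]
 [-9.08038950e-01  2.83819656e-01  3.08077374e-01]
 [-2.94109784e-01  9.17122749e-02 -9.51361284e-01]] [357.95881908   0.         279.49544413]
```

View pics/w1.png

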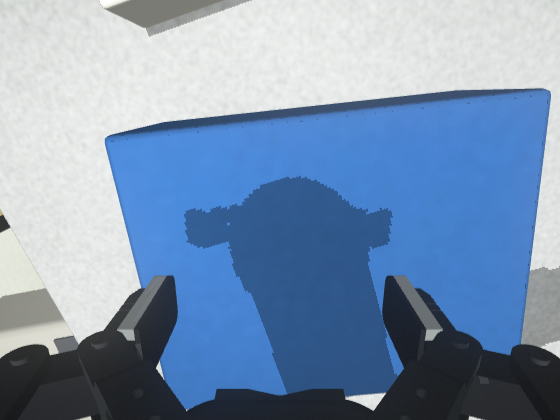

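This shows only the blue box under the start pose. All six keys are required in each row, so I'll resend the moves.

Call:
jog_arm --steps '[{"dx": 3,"dy": 2.8,"dz": -0.5,"ax": 0,"ay": 0,"az": 0},{"dx": 3,"dy": 2.8,"dz": -0.5,"ax": 0,"ay": 0,"az": 0},{"dx": 3,"dy": 2.8,"dz": -0.5,"ax": 0,"ay": 0,"az": 0},{"dx": 3,"dy": 2.8,"dz": -0.5,"ax": 0,"ay": 0,"az": 0},{"dx": 3,"dy": 2.8,"dz": -0.5,"ax": 0,"ay": 0,"az": 0},{"dx": 3,"dy": 2.8,"dz": -0.5,"ax": 0,"ay": 0,"az": 0},{"dx": 3,"dy": 2.8,"dz": -0.5,"ax": 0,"ay": 0,"az": 0},{"dx": 3,"dy": 2.8,"dz": -0.5,"ax": 0,"ay": 0,"az": 0},{"dx": 3,"dy": 2.8,"dz": -0.5,"ax": 0,"ay": 0,"az": 0},{"dx": 3,"dy": 2.8,"dz": -0.5,"ax": 0,"ay": 0,"az": 0},{"dx": 3,"dy": 2.8,"dz": -0.5,"ax": 0,"ay": 0,"az": 0},{"dx": 3,"dy": 2.8,"dz": -0.5,"ax": 0,"ay": 0,"az": 0}]'

```text
clock: 1.35
ee_pos: [0.4453, 0.2141, 0.2916]
tcp_rot: [-180.0, -0.0, -17.4]
wrist_force: [0.8, 1.2, -0.2]
width: 0.0857
```

Call:
jog_arm --steps '[{"dx": 0,"dy": 0,"dz": 0,"ax": 0,"ay": 0,"az": 0.13},{"dx": 0,"dy": 0,"dz": 0,"ax": 0,"ay": 0,"az": 0.13},{"dx": 0,"dy": 0,"dz": 0,"ax": 0,"ay": 0,"az": 0.13},{"dx": 0,"dy": 0,"dz": 0,"ax": 0,"ay": 0,"az": 0.13},{"dx": 0,"dy": 0,"dz": 0,"ax": 0,"ay": 0,"az": 0.13},{"dx": 0,"dy": 0,"dz": 0,"ax": 0,"ay": 0,"az": 0.13},{"dx": 0,"dy": 0,"dz": 0,"ax": 0,"ay": 0,"az": 0.13},{"dx": 0,"dy": 0,"dz": 0,"ax": 0,"ay": 0,"az": 0.13},{"dx": 0,"dy": 0,"dz": 0,"ax": 0,"ay": 0,"az": 0.13},{"dx": 0,"dy": 0,"dz": 0,"ax": 0,"ay": 0,"az": 0.13},{"dx": 0,"dy": 0,"dz": 0,"ax": 0,"ay": 0,"az": 0.08}]'

```text
clock: 2.45
ee_pos: [0.4448, 0.2157, 0.2911]
tcp_rot: [180.0, -0.0, -96.8]
wrist_force: [0.2, -0.5, -0.0]
width: 0.0855
```

Call:
jog_arm --steps '[{"dx": 4,"dy": -1,"dz": 0,"ax": 0,"ay": 0,"az": 0},{"dx": 4,"dy": -1,"dz": 0,"ax": 0,"ay": 0,"az": 0},{"dx": 4,"dy": -1,"dz": 0,"ax": 0,"ay": 0,"az": 0},{"dx": 4,"dy": -1,"dz": 0,"ax": 0,"ay": 0,"az": 0},{"dx": 0,"dy": 0,"dz": 0,"ax": 0,"ay": 0,"az": 0},{"dx": 0,"dy": 0,"dz": 0,"ax": 0,"ay": 0,"az": 0}]'

```text
clock: 3.05
ee_pos: [0.4666, 0.0514, 0.2912]
tcp_rot: [180.0, 0.0, -96.6]
wrist_force: [0.7, 0.5, 0.3]
width: 0.0851
```

Run:
```python
from h import *
import pickle
s=robot.state();print(s['ee_pos'],s['tcp_rot'],s['joint_positions'])
pickle.dump(robot.camera_info('wrist'),open('ci2.pkl','wb'))
snap('wrist','w2.png')
```

```text
[0.46655745 0.05137426 0.29123252] [ 1.79996141e+02  9.71357067e-03 -9.66159799e+01] [ 3.03935144e+01 -1.41798324e+00 -1.84316825e+01 -1.05410555e-02
 -7.29835355e+01 -3.70064095e+01]
```

View pics/w2.png

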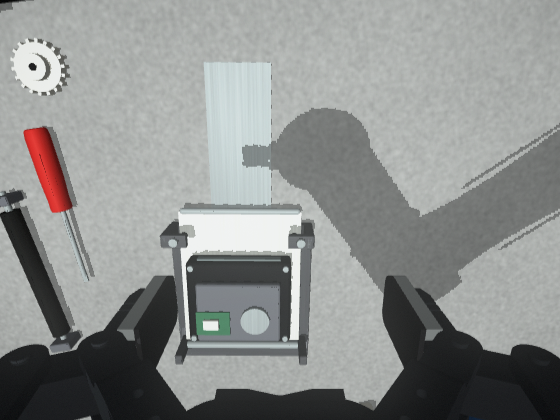

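Run:
```python
from h import *
import pickle
ci=pickle.load(open('ci2.pkl','rb'))
P=lambda u,v,z:ray('wrist',u,v,z,ci)[:2]
im=cv2.imread('pics/w2.png').astype(int)
b=im[...,0]-im[...,2]
for v in (75,95,115,135,180): print(v,b[v,195:285:3].tolist())
for z in(.002,.005,.008):
    c=[P(*q,z) for q in((205,62),(271,62),(212,202),(272,202))]
    print(z,np.round(c,4).tolist(),np.linalg.norm(c[0]-c[1]))
e=P(181,207,.022),P(302,207,.022); d=e[0]-e[1];print('edge',e,np.linalg.norm(d),np.degrees(np.arctan2(d[1],d[0])), (e[0]+e[1])/2)
p=P(172,242,.056),P(306,241,.056);d=p[0]-p[1];print('posts',p,np.linalg.norm(d),np.degrees(np.arctan2(d[1],d[0])),(p[0]+p[1])/2)
print(im[195:216,240].tolist())
# wedge from top image
t=cv2.imread('pics/top0.png');g=cv2.cvtColor(t,cv2.COLOR_BGR2HSV)
m=((g[...,2]>150)&(g[...,1]<40)).astype('uint8')
for c in cv2.findContours(m,0,2)[0]:
    r=cv2.minAreaRect(c)
    if abs(r[0][0]-339)<3: print(cv2.boxPoints(r))
```

```text
75 [2, 0, 1, 7, 11, 12, 13, 12, 14, 12, 14, 12, 13, 12, 12, 13, 13, 13, 12, 14, 12, 13, 12, 11, 13, 13, 2, 1, 2, 1]
95 [0, 0, 1, 2, 14, 14, 12, 12, 13, 13, 12, 13, 13, 14, 11, 13, 12, 12, 13, 14, 13, 14, 13, 12, 12, 14, 0, 1, 0, 0]
115 [2, 0, 2, 2, 13, 13, 13, 13, 14, 11, 13, 13, 13, 12, 11, 12, 12, 11, 13, 13, 13, 13, 13, 12, 14, 12, 1, 1, 2, 1]
135 [1, 2, 0, 2, 6, 12, 11, 14, 13, 12, 11, 13, 13, 13, 13, 13, 13, 14, 14, 12, 13, 12, 13, 12, 12, 12, 1, 0, 2, 2]
180 [0, 2, 1, 2, 2, 12, 11, 13, 11, 11, 12, 13, 12, 11, 13, 12, 12, 11, 12, 12, 11, 11, 12, 11, 12, 11, 0, 0, 2, 2]
0.002 [[0.5359, -0.0704], [0.4627, -0.062], [0.5562, 0.0917], [0.4813, 0.1003]] 0.07372140009560384
0.005 [[0.5354, -0.0701], [0.4626, -0.0618], [0.5555, 0.0908], [0.4811, 0.0994]] 0.07320847458671592
0.008 [[0.5348, -0.0698], [0.4626, -0.0615], [0.5549, 0.09], [0.4809, 0.0985]] 0.07269554907782817
edge (array([0.5898285 , 0.08804257]), array([0.44500155, 0.10474403])) 0.14578677581013502 -6.5782982334769065 [0.51741503 0.0963933 ]
posts (array([0.5974056 , 0.11848785]), array([0.44536469, 0.13479639])) 0.15291307412818328 -6.122375681464633 [0.52138515 0.12664212]
[[205, 204, 193], [205, 204, 192], [204, 204, 192], [204, 204, 191], [204, 203, 192], [203, 203, 192], [203, 203, 192], [203, 204, 191], [191, 191, 179], [137, 137, 128], [138, 139, 130], [136, 136, 128], [132, 132, 125], [127, 127, 119], [157, 157, 149], [188, 189, 178], [211, 211, 199], [210, 211, 199], [199, 199, 190], [223, 224, 220], [242, 243, 241]]
[[319.70703 249.20976]
 [358.83026 247.90565]
 [359.26642 260.9911 ]
 [320.1432  262.29523]]
```

Edge middle E ≈ (0.518, 0.099), jig yaw ≈ 83.5°. In w2 the bar is at row ~207, columns 181–302, and the sole plate is at columns 205–272. Next I'll look over the wedge.

Call:
jog_arm --steps '[{"dx": 4.2,"dy": -0.4,"dz": 0.5,"ax": 0,"ay": 0,"az": 0},{"dx": 4.2,"dy": -0.4,"dz": 0.5,"ax": 0,"ay": 0,"az": 0},{"dx": 4.2,"dy": -0.4,"dz": 0.5,"ax": 0,"ay": 0,"az": 0},{"dx": 4.2,"dy": -0.4,"dz": 0.5,"ax": 0,"ay": 0,"az": 0},{"dx": 4.2,"dy": -0.4,"dz": 0.5,"ax": 0,"ay": 0,"az": 0},{"dx": 4.2,"dy": -0.4,"dz": 0.5,"ax": 0,"ay": 0,"az": 0},{"dx": 4.2,"dy": -0.4,"dz": 0.5,"ax": 0,"ay": 0,"az": 0},{"dx": 4.2,"dy": -0.4,"dz": 0.5,"ax": 0,"ay": 0,"az": 0},{"dx": 4.2,"dy": -0.4,"dz": 0.5,"ax": 0,"ay": 0,"az": 0},{"dx": 0,"dy": 0,"dz": 0,"ax": 0,"ay": 0,"az": -0.13},{"dx": 0,"dy": 0,"dz": 0,"ax": 0,"ay": 0,"az": 0},{"dx": 0,"dy": 0,"dz": 0,"ax": 0,"ay": 0,"az": 0}]'

```text
clock: 4.3
ee_pos: [0.4604, -0.3264, 0.2461]
tcp_rot: [180.0, 0.0, -89.1]
wrist_force: [0.0, -0.3, 1.4]
width: 0.085
```

Run:
```python
from h import *
import pickle
s=robot.state();print(s['ee_pos'],s['tcp_rot'],s['joint_positions'])
pickle.dump(robot.camera_info('wrist'),open('ci3.pkl','wb'))
im=snap('wrist','w3.png')
ci=pickle.load(open('ci3.pkl','rb'))
g=cv2.cvtColor(im,cv2.COLOR_RGB2HSV);m=((g[...,2]>228)&(g[...,1]<30)).astype('uint8')
m=cv2.morphologyEx(m,cv2.MORPH_OPEN,np.ones((5,5)))
for c in cv2.findContours(m,0,2)[0]:
    if cv2.contourArea(c)>800:
        print(cv2.contourArea(c),cv2.approxPolyDP(c,6,True)[:,0].tolist())
```

```text
[ 0.46036102 -0.32638937  0.24611597] [ 1.79983236e+02  1.29212607e-02 -8.91390188e+01] [-1.54722246e+01  9.62357239e+00 -1.22198400e+01 -8.27882405e-03
 -6.81763086e+01  1.63362867e+01]
2948.5 [[139, 182], [143, 270], [175, 274], [173, 184]]
```

View pics/w3.png

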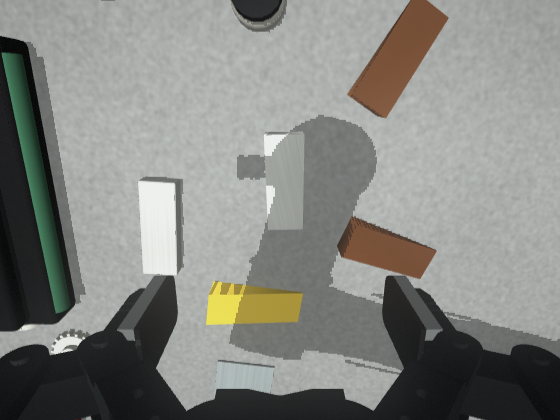

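Run:
```python
from h import *
import pickle
ci=pickle.load(open('ci3.pkl','rb'))
P=lambda u,v,z:ray('wrist',u,v,z,ci)[:2]
b=[P(265,132.5,.0315),P(304,132.5,.0315)];t=[P(268.5,229.5,.004),P(303,230,.004)]
B=sum(b)/2;T=sum(t)/2;d=T-B
print(np.linalg.norm(b[0]-b[1]),np.linalg.norm(t[0]-t[1]),np.linalg.norm(d),B,T,np.degrees(np.arctan2(d[1],d[0])))
g=T-d/np.linalg.norm(d)*.075;g2=B+d/np.linalg.norm(d)*.035;print(g,g2)
p=[P(*q,.022) for q in((139,179),(182,179),(143,274),(177,274))];print(np.linalg.norm(p[0]-p[1]),np.linalg.norm(p[2]-p[3]),np.linalg.norm(p[0]-p[2]))
im=cv2.imread('pics/w3.png').astype(int)
for v in(145,180,215):print(v,im[v,258:312:2,1].tolist())
```

```text
0.03818575048598116 0.03966327004965122 0.11272968768472807 [ 0.4556998  -0.36975395] [ 0.45157143 -0.25709988] 92.09875002829553
[ 0.45431807 -0.33204957] [ 0.45441804 -0.33477742]
0.044962351190232716 0.03880244284006862 0.11133549491465658
145 [181, 185, 189, 230, 239, 239, 239, 239, 239, 170, 165, 165, 168, 163, 165, 165, 163, 160, 163, 162, 163, 159, 161, 131, 126, 123, 121]
180 [185, 185, 186, 190, 165, 165, 162, 164, 160, 164, 161, 161, 162, 164, 162, 159, 158, 159, 160, 157, 155, 158, 158, 125, 121, 122, 122]
215 [187, 187, 185, 183, 180, 163, 161, 164, 163, 161, 159, 163, 158, 161, 160, 160, 158, 161, 157, 157, 155, 156, 158, 118, 120, 121, 120]
```

The wedge is confirmed: it keeps an even 40 mm width and is 112 mm long, with the back face at (265–304,132) and the tip at (268–303,230). Next I'll align and descend.

Call:
jog_arm --jaw 6.5 --steps '[{"dx": 0.7,"dy": 0.6,"dz": 4,"ax": 0,"ay": 0,"az": -0.021},{"dx": 0,"dy": 0,"dz": 4,"ax": 0,"ay": 0,"az": 0},{"dx": 0,"dy": 0,"dz": 4,"ax": 0,"ay": 0,"az": 0},{"dx": 0,"dy": 0,"dz": 4,"ax": 0,"ay": 0,"az": 0},{"dx": 0,"dy": 0,"dz": 2,"ax": 0,"ay": 0,"az": 0},{"dx": 0,"dy": 0,"dz": 0,"ax": 0,"ay": 0,"az": 0},{"dx": 0,"dy": 0,"dz": 0,"ax": 0,"ay": 0,"az": 0}]'

```text
clock: 5.05
ee_pos: [0.4548, -0.334, 0.0672]
tcp_rot: [-180.0, -0.0, -87.8]
wrist_force: [0.4, 0.1, 0.9]
width: 0.0649
```

Call:
jog_arm --steps '[{"dx": 0,"dy": 0,"dz": 2,"ax": 0,"ay": 0,"az": 0},{"dx": 0,"dy": 0,"dz": 2,"ax": 0,"ay": 0,"az": 0},{"dx": 0,"dy": 0,"dz": 1.2,"ax": 0,"ay": 0,"az": 0},{"dx": 0,"dy": 0,"dz": 0.6,"ax": 0,"ay": 0,"az": 0},{"dx": 0,"dy": 0,"dz": 0.4,"ax": 0,"ay": 0,"az": 0},{"dx": 0,"dy": 0,"dz": 0.2,"ax": 0,"ay": 0,"az": 0},{"dx": 0,"dy": 0,"dz": 0,"ax": 0,"ay": 0,"az": 0},{"dx": 0,"dy": 0,"dz": 0,"ax": 0,"ay": 0,"az": 0}]'

```text
clock: 5.85
ee_pos: [0.4543, -0.3347, 0.0028]
tcp_rot: [-180.0, -0.0, -87.8]
wrist_force: [-0.0, -0.5, 0.3]
width: 0.065
```

Call:
jog_arm --jaw 3.5 --steps '[{"dx": 0,"dy": 0,"dz": 0,"ax": 0,"ay": 0,"az": 0},{"dx": 0,"dy": 0,"dz": 0,"ax": 0,"ay": 0,"az": 0},{"dx": 0,"dy": 0,"dz": 0,"ax": 0,"ay": 0,"az": 0},{"dx": 0,"dy": 0,"dz": 0,"ax": 0,"ay": 0,"az": 0},{"dx": 0,"dy": 0,"dz": 0,"ax": 0,"ay": 0,"az": 0},{"dx": 0,"dy": 0,"dz": 0,"ax": 0,"ay": 0,"az": 0}]'

```text
clock: 6.45
ee_pos: [0.4544, -0.3347, 0.003]
tcp_rot: [-179.9, -0.0, -87.8]
wrist_force: [-0.6, 0.3, 5.2]
width: 0.0386
```

Call:
jog_arm --steps '[{"dx": 0,"dy": 0,"dz": -2,"ax": 0,"ay": 0,"az": 0},{"dx": 0,"dy": 0,"dz": -4,"ax": 0,"ay": 0,"az": 0},{"dx": 0,"dy": 0,"dz": -4,"ax": 0,"ay": 0,"az": 0},{"dx": 0,"dy": 0,"dz": -2,"ax": 0,"ay": 0,"az": 0},{"dx": 0,"dy": 0,"dz": 0,"ax": 0,"ay": 0,"az": 0}]'

```text
clock: 6.95
ee_pos: [0.4556, -0.3352, 0.1256]
tcp_rot: [-179.7, -0.1, -87.8]
wrist_force: [0.8, -0.3, -2.3]
width: 0.0385
```

Call:
jog_arm --steps '[{"dx": -2,"dy": -0.4,"dz": 0,"ax": 0,"ay": 0,"az": 0},{"dx": -3.5,"dy": -0.7,"dz": 0,"ax": 0,"ay": 0,"az": 0},{"dx": -3.5,"dy": -0.7,"dz": 0,"ax": 0,"ay": 0,"az": 0},{"dx": -3.5,"dy": -0.7,"dz": 0,"ax": 0,"ay": 0,"az": 0},{"dx": -3.5,"dy": -0.7,"dz": 0,"ax": 0,"ay": 0,"az": 0},{"dx": -3.5,"dy": -0.7,"dz": 0,"ax": 0,"ay": 0,"az": 0},{"dx": -3.5,"dy": -0.7,"dz": 0,"ax": 0,"ay": 0,"az": 0},{"dx": -3.5,"dy": -0.7,"dz": 0,"ax": 0,"ay": 0,"az": 0},{"dx": -2,"dy": -0.6,"dz": 0,"ax": 0,"ay": 0,"az": 0},{"dx": 0,"dy": 0,"dz": 0,"ax": 0,"ay": 0,"az": 0.076},{"dx": 0,"dy": 0,"dz": 0,"ax": 0,"ay": 0,"az": 0.076},{"dx": 0,"dy": 0,"dz": 0,"ax": 0,"ay": 0,"az": 0}]'

```text
clock: 8.15
ee_pos: [0.5011, -0.0473, 0.121]
tcp_rot: [179.9, -0.0, -96.6]
wrist_force: [-0.6, 0.9, -2.4]
width: 0.0388
```

Run:
```python
from h import *
import pickle
s=robot.state();print(s['ee_pos'],s['tcp_rot'],s['wrist_force'],s['width'])
pickle.dump(robot.camera_info('wrist'),open('ci4.pkl','wb'))
im=snap('wrist','w4.png')
```

```text
[ 0.50110397 -0.04727755  0.12101984] [ 1.79871767e+02 -3.08698712e-02 -9.65827986e+01] [-0.600314    0.91323864 -2.40653711] 0.03876259209746824
```

View pics/w4.png

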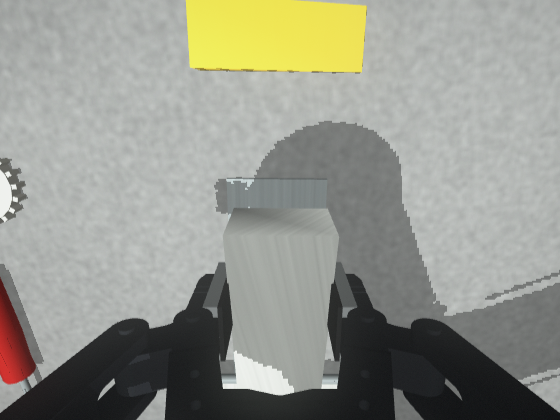

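The wedge is held straight in the jaws, with its back face at rows 208–237 and the plate end at row 178, columns ~217–328. I'll check the plate centre line.

Run:
```python
from h import *
import pickle
ci=pickle.load(open('ci4.pkl','rb'))
im=cv2.imread('pics/w4.png').astype(int)
print(im[185,205:245:2,0]-im[185,205:245:2,2]);print((im[185,316:340:2,0]-im[185,316:340:2,2]))
for z in(.002,.005,.008):
    a,b=[ray('wrist',u,178.5,z,ci)[:2] for u in(217,328)];print(z,a,b,np.linalg.norm(a-b),(a+b)/2)
w=[ray('wrist',u,208.5,.121-.003,ci)[:2] for u in(230,332)];print('wedge back bottom',w,sum(w)/2)
w=[ray('wrist',u,237,.121-.003+.0315,ci)[:2] for u in(225,338)];print('wedge back top',w,sum(w)/2)
```

```text
[1 1 2 0 1 1 1 1 1 2 1 8 7 7 7 5 7 7 9 7]
[6 8 7 7 8 8 0 0 1 0 2 1]
0.002 [ 0.54467755 -0.07193013] [ 0.46246471 -0.06246726] 0.08275564332446467 [ 0.50357113 -0.06719869]
0.005 [ 0.54407669 -0.07255951] [ 0.46280883 -0.06320541] 0.08180442187700043 [ 0.50344276 -0.06788246]
0.008 [ 0.54347583 -0.07318889] [ 0.46315296 -0.06394356] 0.08085320042953618 [ 0.50331439 -0.06856623]
wedge back bottom [array([ 0.5181337 , -0.08275216]), array([ 0.47502029, -0.07777683])] [ 0.496577   -0.08026449]
wedge back top [array([ 0.51583431, -0.08238073]), array([ 0.47746029, -0.07794082])] [ 0.4966473  -0.08016078]
```

Call:
jog_arm --steps '[{"dx": -2,"dy": 0,"dz": 0,"ax": 0,"ay": 0,"az": 0},{"dx": -2.2,"dy": -0.1,"dz": 0,"ax": 0,"ay": 0,"az": 0},{"dx": -1.2,"dy": 0,"dz": 0,"ax": 0,"ay": 0,"az": 0},{"dx": 0,"dy": 0,"dz": 3,"ax": 0,"ay": 0,"az": 0},{"dx": 0,"dy": 0,"dz": 3,"ax": 0,"ay": 0,"az": 0},{"dx": 0,"dy": 0,"dz": 2.5,"ax": 0,"ay": 0,"az": 0},{"dx": 0,"dy": 0,"dz": 0.8,"ax": 0,"ay": 0,"az": 0},{"dx": 0,"dy": 0,"dz": 0,"ax": 0,"ay": 0,"az": 0},{"dx": 0,"dy": 0,"dz": 0,"ax": 0,"ay": 0,"az": 0}]'

```text
clock: 9.1
ee_pos: [0.5098, 0.0061, 0.0301]
tcp_rot: [-180.0, 0.0, -96.5]
wrist_force: [-1.3, 0.2, -2.1]
width: 0.0389
```

Call:
jog_arm --steps '[{"dx": 0,"dy": 0.1,"dz": 0.8,"ax": 0,"ay": 0,"az": 0},{"dx": 0,"dy": 0,"dz": 0.6,"ax": 0,"ay": 0,"az": 0},{"dx": 0,"dy": 0,"dz": 0.3,"ax": 0,"ay": 0,"az": 0},{"dx": 0,"dy": 0,"dz": 0,"ax": 0,"ay": 0,"az": 0},{"dx": 0,"dy": 0,"dz": 0,"ax": 0,"ay": 0,"az": 0}]'

```text
clock: 9.6
ee_pos: [0.5083, 0.0062, 0.0124]
tcp_rot: [-180.0, -0.0, -96.5]
wrist_force: [0.3, 0.2, -2.2]
width: 0.0385
```

Call:
jog_arm --steps '[{"dx": 0,"dy": 0,"dz": 0.1,"ax": 0,"ay": 0,"az": 0},{"dx": 0,"dy": 0,"dz": 0.1,"ax": 0,"ay": 0,"az": 0},{"dx": 0,"dy": 0,"dz": 0,"ax": 0,"ay": 0,"az": 0}]'

```text
clock: 9.9
ee_pos: [0.5081, 0.0062, 0.0103]
tcp_rot: [180.0, -0.0, -96.5]
wrist_force: [0.2, 0.2, -2.4]
width: 0.0386
```

Call:
jog_arm --steps '[{"dx": 0,"dy": 0,"dz": 0.1,"ax": 0,"ay": 0,"az": 0},{"dx": 0,"dy": 0,"dz": 0.1,"ax": 0,"ay": 0,"az": 0},{"dx": 0,"dy": 0,"dz": 0,"ax": 0,"ay": 0,"az": 0}]'

```text
clock: 10.2
ee_pos: [0.5081, 0.0062, 0.0082]
tcp_rot: [180.0, -0.0, -96.5]
wrist_force: [-0.3, -0.3, -2.4]
width: 0.0388
```

Call:
jog_arm --steps '[{"dx": 0,"dy": 0,"dz": 0.1,"ax": 0,"ay": 0,"az": 0},{"dx": 0,"dy": 0,"dz": 0,"ax": 0,"ay": 0,"az": 0}]'

```text
clock: 10.4
ee_pos: [0.5081, 0.0062, 0.0072]
tcp_rot: [180.0, -0.0, -96.5]
wrist_force: [-0.0, 1.0, -1.4]
width: 0.0386
```

Call:
jog_arm --steps '[{"dx": 0,"dy": 0,"dz": 0.05,"ax": 0,"ay": 0,"az": 0},{"dx": 0,"dy": 0,"dz": 0,"ax": 0,"ay": 0,"az": 0}]'

```text
clock: 10.6
ee_pos: [0.5081, 0.0062, 0.0067]
tcp_rot: [180.0, -0.0, -96.5]
wrist_force: [0.5, 0.4, -1.7]
width: 0.0388
```

Call:
jog_arm --steps '[{"dx": 0,"dy": 0,"dz": 0.05,"ax": 0,"ay": 0,"az": 0},{"dx": 0,"dy": 0,"dz": 0,"ax": 0,"ay": 0,"az": 0}]'

```text
clock: 10.8
ee_pos: [0.5082, 0.0062, 0.0063]
tcp_rot: [-180.0, 0.0, -96.5]
wrist_force: [0.6, 0.5, -1.2]
width: 0.0385
```

Call:
jog_arm --steps '[{"dx": 0,"dy": 0,"dz": 0.05,"ax": 0,"ay": 0,"az": 0},{"dx": 0,"dy": 0,"dz": 0,"ax": 0,"ay": 0,"az": 0}]'

```text
clock: 11.0
ee_pos: [0.5082, 0.0062, 0.0063]
tcp_rot: [-180.0, 0.0, -96.5]
wrist_force: [-2.7, 0.4, 4.0]
width: 0.0388
```

Call:
jog_arm --steps '[{"dx": 0,"dy": 0,"dz": 0.05,"ax": 0,"ay": 0,"az": 0},{"dx": 0,"dy": 0,"dz": 0,"ax": 0,"ay": 0,"az": 0}]'

```text
clock: 11.2
ee_pos: [0.5083, 0.0062, 0.0063]
tcp_rot: [-180.0, 0.0, -96.5]
wrist_force: [-4.7, 0.8, 11.8]
width: 0.0385
```

Contact with the sole at TCP z ≈ 6.3 mm, so the sole is at about 3.3 mm. I'll release, go up and back, and close the fingers.

Call:
jog_arm --jaw 6.0 --steps '[{"dx": 0,"dy": 0,"dz": -0.08,"ax": 0,"ay": 0,"az": 0},{"dx": 0,"dy": 0,"dz": 0,"ax": 0,"ay": 0,"az": 0},{"dx": 0,"dy": 0,"dz": 0,"ax": 0,"ay": 0,"az": 0},{"dx": 0,"dy": 0,"dz": 0,"ax": 0,"ay": 0,"az": 0}]'

```text
clock: 11.6
ee_pos: [0.5082, 0.0062, 0.006]
tcp_rot: [180.0, -0.0, -96.5]
wrist_force: [-0.5, -0.5, -0.4]
width: 0.0601
```

Call:
jog_arm --steps '[{"dx": 0,"dy": 0,"dz": -1,"ax": 0,"ay": 0,"az": 0},{"dx": 0,"dy": 0,"dz": -3,"ax": 0,"ay": 0,"az": 0},{"dx": 0,"dy": 0,"dz": -3,"ax": 0,"ay": 0,"az": 0},{"dx": 2,"dy": 0,"dz": 0,"ax": 0,"ay": 0,"az": 0},{"dx": 3,"dy": 0,"dz": 0,"ax": 0,"ay": 0,"az": 0},{"dx": 2.5,"dy": 0,"dz": 0,"ax": 0,"ay": 0,"az": 0},{"dx": 0,"dy": 0,"dz": 0,"ax": 0,"ay": 0,"az": 0}]'

```text
clock: 12.3
ee_pos: [0.499, -0.0703, 0.0768]
tcp_rot: [-180.0, -0.0, -96.7]
wrist_force: [-0.6, 0.2, 0.1]
width: 0.0597
```

Call:
jog_arm --jaw 0 --steps '[{"dx": 0,"dy": 0,"dz": 0,"ax": 0,"ay": 0,"az": 0},{"dx": 0,"dy": 0,"dz": 0,"ax": 0,"ay": 0,"az": 0},{"dx": 0,"dy": 0,"dz": 0,"ax": 0,"ay": 0,"az": 0},{"dx": 0,"dy": 0,"dz": 0,"ax": 0,"ay": 0,"az": 0},{"dx": 0,"dy": 0,"dz": 0,"ax": 0,"ay": 0,"az": 0},{"dx": 0,"dy": 0,"dz": 0,"ax": 0,"ay": 0,"az": 0}]'

```text
clock: 12.9
ee_pos: [0.4997, -0.068, 0.076]
tcp_rot: [180.0, -0.0, -96.5]
wrist_force: [0.1, -0.6, 1.0]
width: 0.0002
```

Run:
```python
from h import *
import pickle
s=robot.state();print(s['ee_pos'],s['tcp_rot'],s['wrist_force'],s['width'])
pickle.dump(robot.camera_info('wrist'),open('ci5.pkl','wb'))
im=snap('wrist','w5.png')
```

```text
[ 0.49966166 -0.0680472   0.07604225] [ 1.79991223e+02 -4.31088229e-03 -9.65015581e+01] [ 0.07553057 -0.58092239  0.98854336] 0.00020520583848849852
```

View pics/w5.png

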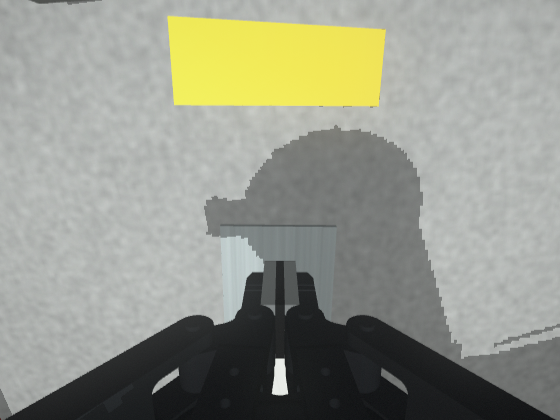

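The fingers are shut and centred on the plate line behind the wedge. Next I'll lower them and approach.

Call:
jog_arm --steps '[{"dx": -1,"dy": 0,"dz": 2,"ax": 0,"ay": 0,"az": 0},{"dx": 0,"dy": 0,"dz": 2,"ax": 0,"ay": 0,"az": 0},{"dx": 0,"dy": 0,"dz": 2,"ax": 0,"ay": 0,"az": 0},{"dx": 0,"dy": 0,"dz": 0.6,"ax": 0,"ay": 0,"az": 0},{"dx": 0,"dy": 0,"dz": 0,"ax": 0,"ay": 0,"az": 0},{"dx": 0,"dy": 0,"dz": 0,"ax": 0,"ay": 0,"az": 0},{"dx": 0,"dy": 0,"dz": 0,"ax": 0,"ay": 0,"az": 0}]'

```text
clock: 13.65
ee_pos: [0.5015, -0.0583, 0.011]
tcp_rot: [-179.9, 0.0, -96.5]
wrist_force: [0.1, 0.2, -0.4]
width: 0.0002
```

Call:
jog_arm --steps '[{"dx": -0.5,"dy": 0,"dz": 0,"ax": 0,"ay": 0,"az": 0},{"dx": -0.5,"dy": 0,"dz": 0,"ax": 0,"ay": 0,"az": 0},{"dx": -0.4,"dy": 0,"dz": 0,"ax": 0,"ay": 0,"az": 0},{"dx": 0,"dy": 0,"dz": 0,"ax": 0,"ay": 0,"az": 0},{"dx": 0,"dy": 0,"dz": 0,"ax": 0,"ay": 0,"az": 0}]'

```text
clock: 14.15
ee_pos: [0.5024, -0.0442, 0.0102]
tcp_rot: [-180.0, 0.0, -96.5]
wrist_force: [0.3, 0.1, 1.3]
width: -0.0001
```

Call:
jog_arm --steps '[{"dx": -0.4,"dy": 0,"dz": 0,"ax": 0,"ay": 0,"az": 0},{"dx": -0.3,"dy": 0,"dz": 0,"ax": 0,"ay": 0,"az": 0},{"dx": -0.3,"dy": 0,"dz": 0,"ax": 0,"ay": 0,"az": 0},{"dx": -0.3,"dy": 0,"dz": 0,"ax": 0,"ay": 0,"az": 0},{"dx": -0.3,"dy": 0,"dz": 0,"ax": 0,"ay": 0,"az": 0},{"dx": -0.3,"dy": 0,"dz": 0,"ax": 0,"ay": 0,"az": 0}]'

```text
clock: 14.75
ee_pos: [0.5045, -0.0254, 0.0101]
tcp_rot: [180.0, -0.0, -96.5]
wrist_force: [0.5, -1.2, 0.0]
width: 0.0
```

Call:
jog_arm --steps '[{"dx": -0.3,"dy": 0,"dz": 0,"ax": 0,"ay": 0,"az": 0},{"dx": -0.3,"dy": 0,"dz": 0,"ax": 0,"ay": 0,"az": 0},{"dx": -0.3,"dy": 0,"dz": 0,"ax": 0,"ay": 0,"az": 0},{"dx": -0.3,"dy": 0,"dz": 0,"ax": 0,"ay": 0,"az": 0},{"dx": -0.3,"dy": 0,"dz": 0,"ax": 0,"ay": 0,"az": 0},{"dx": -0.3,"dy": 0,"dz": 0,"ax": 0,"ay": 0,"az": 0}]'

```text
clock: 15.35
ee_pos: [0.5066, -0.0074, 0.0101]
tcp_rot: [-180.0, 0.0, -96.5]
wrist_force: [-0.5, -1.0, -0.6]
width: -0.0004
```

Run:
```python
from h import *
a=snap('top','top1.png');b=snap('scene','scene1.png')
z=lambda i,x0,y0,w,h:cv2.resize(i[y0:y0+h,x0:x0+w],(400,300),interpolation=cv2.INTER_CUBIC)[...,::-1]
cv2.imwrite('pics/m1.png',np.hstack([z(a,160,200,80,60),z(b,280,190,100,75)]))
```

View pics/m1.png

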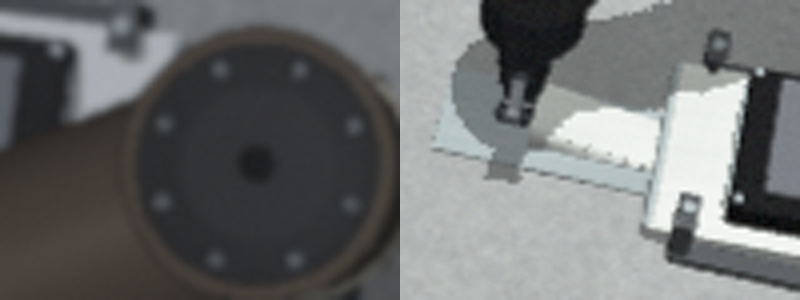

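The scene crop shows the wedge straight on the plate, with its thin end just going under the bar and the fingers on its back face. I'll keep pushing.

Call:
jog_arm --steps '[{"dx": -0.3,"dy": 0,"dz": 0,"ax": 0,"ay": 0,"az": 0},{"dx": -0.3,"dy": 0,"dz": 0,"ax": 0,"ay": 0,"az": 0},{"dx": -0.3,"dy": 0,"dz": 0,"ax": 0,"ay": 0,"az": 0},{"dx": -0.3,"dy": 0,"dz": 0,"ax": 0,"ay": 0,"az": 0}]'

```text
clock: 15.85
ee_pos: [0.508, 0.0044, 0.0101]
tcp_rot: [180.0, -0.0, -96.5]
wrist_force: [-0.1, -1.5, 0.5]
width: 0.0002
```

Call:
jog_arm --steps '[{"dx": -0.2,"dy": 0,"dz": 0,"ax": 0,"ay": 0,"az": 0},{"dx": -0.2,"dy": 0,"dz": 0,"ax": 0,"ay": 0,"az": 0},{"dx": -0.2,"dy": 0,"dz": 0,"ax": 0,"ay": 0,"az": 0},{"dx": -0.2,"dy": 0,"dz": 0,"ax": 0,"ay": 0,"az": 0}]'

```text
clock: 16.25
ee_pos: [0.508, 0.0113, 0.01]
tcp_rot: [179.9, -0.1, -96.5]
wrist_force: [-1.4, -8.2, 2.7]
width: 0.0001
```

Call:
jog_arm --steps '[{"dx": -0.2,"dy": 0,"dz": 0,"ax": 0,"ay": 0,"az": 0},{"dx": -0.2,"dy": 0,"dz": 0,"ax": 0,"ay": 0,"az": 0},{"dx": -0.2,"dy": 0,"dz": 0,"ax": 0,"ay": 0,"az": 0},{"dx": -0.2,"dy": 0,"dz": 0,"ax": 0,"ay": 0,"az": 0}]'

```text
clock: 16.65
ee_pos: [0.5087, 0.019, 0.01]
tcp_rot: [179.9, -0.1, -96.6]
wrist_force: [-0.7, -7.4, 3.1]
width: 0.0001
```

Call:
jog_arm --steps '[{"dx": -0.2,"dy": 0,"dz": 0,"ax": 0,"ay": 0,"az": 0},{"dx": -0.2,"dy": 0,"dz": 0,"ax": 0,"ay": 0,"az": 0},{"dx": -0.2,"dy": 0,"dz": 0,"ax": 0,"ay": 0,"az": 0},{"dx": -0.2,"dy": 0,"dz": 0,"ax": 0,"ay": 0,"az": 0}]'

```text
clock: 17.05
ee_pos: [0.5096, 0.0269, 0.01]
tcp_rot: [179.9, -0.1, -96.6]
wrist_force: [-1.0, -7.6, 4.0]
width: 0.0001
```

Call:
jog_arm --steps '[{"dx": -0.2,"dy": 0,"dz": 0,"ax": 0,"ay": 0,"az": 0},{"dx": -0.2,"dy": 0,"dz": 0,"ax": 0,"ay": 0,"az": 0},{"dx": -0.2,"dy": 0,"dz": 0,"ax": 0,"ay": 0,"az": 0},{"dx": -0.2,"dy": 0,"dz": 0,"ax": 0,"ay": 0,"az": 0}]'

```text
clock: 17.45
ee_pos: [0.5105, 0.0348, 0.01]
tcp_rot: [179.9, -0.1, -96.6]
wrist_force: [-1.0, -8.4, 2.7]
width: 0.0001
```

Call:
jog_arm --steps '[{"dx": -0.2,"dy": 0,"dz": 0,"ax": 0,"ay": 0,"az": 0},{"dx": -0.2,"dy": 0,"dz": 0,"ax": 0,"ay": 0,"az": 0},{"dx": -0.2,"dy": 0,"dz": 0,"ax": 0,"ay": 0,"az": 0}]'

```text
clock: 17.75
ee_pos: [0.5112, 0.0407, 0.01]
tcp_rot: [179.9, -0.1, -96.6]
wrist_force: [-1.1, -8.2, 2.9]
width: -0.0001
```

Call:
jog_arm --steps '[{"dx": -0.1,"dy": 0,"dz": 0,"ax": 0,"ay": 0,"az": 0},{"dx": -0.1,"dy": 0,"dz": 0,"ax": 0,"ay": 0,"az": 0},{"dx": -0.1,"dy": 0,"dz": 0,"ax": 0,"ay": 0,"az": 0}]'

```text
clock: 18.05
ee_pos: [0.5115, 0.0437, 0.01]
tcp_rot: [179.9, -0.1, -96.6]
wrist_force: [-1.6, -8.3, 3.4]
width: 0.0002
```

Call:
jog_arm --steps '[{"dx": -0.1,"dy": 0,"dz": 0,"ax": 0,"ay": 0,"az": 0},{"dx": -0.1,"dy": 0,"dz": 0,"ax": 0,"ay": 0,"az": 0}]'

```text
clock: 18.25
ee_pos: [0.5118, 0.0457, 0.01]
tcp_rot: [179.9, -0.1, -96.6]
wrist_force: [-1.2, -8.4, 3.0]
width: -0.0001
```

Call:
jog_arm --steps '[{"dx": -0.1,"dy": 0,"dz": 0,"ax": 0,"ay": 0,"az": 0},{"dx": -0.1,"dy": 0,"dz": 0,"ax": 0,"ay": 0,"az": 0}]'

```text
clock: 18.45
ee_pos: [0.512, 0.0477, 0.01]
tcp_rot: [179.9, -0.1, -96.6]
wrist_force: [-1.7, -8.2, 3.7]
width: 0.0002
```

Call:
jog_arm --steps '[{"dx": -0.1,"dy": 0,"dz": 0,"ax": 0,"ay": 0,"az": 0},{"dx": 0,"dy": 0,"dz": 0,"ax": 0,"ay": 0,"az": 0}]'

```text
clock: 18.65
ee_pos: [0.5121, 0.0488, 0.01]
tcp_rot: [179.9, -0.1, -96.6]
wrist_force: [-0.9, -7.5, 3.2]
width: 0.0006
```

Call:
jog_arm --steps '[{"dx": -0.1,"dy": 0,"dz": 0,"ax": 0,"ay": 0,"az": 0},{"dx": -0.1,"dy": 0,"dz": 0,"ax": 0,"ay": 0,"az": 0}]'

```text
clock: 18.85
ee_pos: [0.5123, 0.0506, 0.01]
tcp_rot: [179.9, -0.1, -96.6]
wrist_force: [-2.0, -7.3, 3.3]
width: -0.0
```

Call:
jog_arm --steps '[{"dx": -0.1,"dy": 0,"dz": 0,"ax": 0,"ay": 0,"az": 0},{"dx": 0,"dy": 0,"dz": 0,"ax": 0,"ay": 0,"az": 0}]'

```text
clock: 19.05
ee_pos: [0.5125, 0.0517, 0.01]
tcp_rot: [179.9, -0.1, -96.6]
wrist_force: [-0.4, -6.5, 3.5]
width: 0.0003
```

Call:
jog_arm --steps '[{"dx": -0.1,"dy": 0,"dz": 0,"ax": 0,"ay": 0,"az": 0},{"dx": 0,"dy": 0,"dz": 0,"ax": 0,"ay": 0,"az": 0}]'

```text
clock: 19.25
ee_pos: [0.5126, 0.0527, 0.01]
tcp_rot: [179.9, -0.1, -96.6]
wrist_force: [-1.9, -6.8, 4.2]
width: 0.0003
```

Still on the plateau, so I'll go on in single steps and read the force after each one.

Call:
jog_arm --steps '[{"dx": -0.1,"dy": 0,"dz": 0,"ax": 0,"ay": 0,"az": 0}]'

```text
clock: 19.35
ee_pos: [0.5127, 0.0536, 0.01]
tcp_rot: [179.9, -0.1, -96.6]
wrist_force: [-0.4, -8.0, 3.7]
width: -0.0004
```

Call:
jog_arm --steps '[{"dx": -0.1,"dy": 0,"dz": 0,"ax": 0,"ay": 0,"az": 0}]'

```text
clock: 19.45
ee_pos: [0.5128, 0.0546, 0.01]
tcp_rot: [179.9, -0.1, -96.6]
wrist_force: [-0.2, -8.1, 3.6]
width: 0.0001
```

Call:
jog_arm --steps '[{"dx": -0.1,"dy": 0,"dz": 0,"ax": 0,"ay": 0,"az": 0}]'

```text
clock: 19.55
ee_pos: [0.5129, 0.0555, 0.01]
tcp_rot: [179.9, -0.1, -96.6]
wrist_force: [-1.6, -8.2, 4.3]
width: 0.0001
```

Call:
jog_arm --steps '[{"dx": -0.1,"dy": 0,"dz": 0,"ax": 0,"ay": 0,"az": 0}]'

```text
clock: 19.65
ee_pos: [0.513, 0.0566, 0.01]
tcp_rot: [179.9, -0.1, -96.6]
wrist_force: [0.1, -8.2, 3.5]
width: -0.0
```

Call:
jog_arm --steps '[{"dx": -0.1,"dy": 0,"dz": 0,"ax": 0,"ay": 0,"az": 0}]'

```text
clock: 19.75
ee_pos: [0.513, 0.0573, 0.01]
tcp_rot: [179.9, -0.1, -96.6]
wrist_force: [0.5, -13.8, 4.4]
width: 0.0001
```

Call:
jog_arm --steps '[{"dx": -0.1,"dy": 0,"dz": 0,"ax": 0,"ay": 0,"az": 0}]'

```text
clock: 19.85
ee_pos: [0.5129, 0.0576, 0.01]
tcp_rot: [179.8, -0.2, -96.5]
wrist_force: [2.0, -18.4, 5.9]
width: -0.0001
```

The push rose from 8 to 13.8 and then 18.4 N at y ≈ 0.0576, where geometry predicted the carrier would be level. That's tight, so I'll stop and draw back.

Call:
jog_arm --steps '[{"dx": 0.2,"dy": 0,"dz": 0,"ax": 0,"ay": 0,"az": 0},{"dx": 0.4,"dy": 0,"dz": 0,"ax": 0,"ay": 0,"az": 0},{"dx": 1,"dy": 0,"dz": 0,"ax": 0,"ay": 0,"az": 0},{"dx": 2,"dy": 0,"dz": 0,"ax": 0,"ay": 0,"az": 0},{"dx": 2,"dy": 0,"dz": -1,"ax": 0,"ay": 0,"az": 0},{"dx": 2,"dy": 0,"dz": -3,"ax": 0,"ay": 0,"az": 0},{"dx": 2,"dy": 0,"dz": -4,"ax": 0,"ay": 0,"az": 0},{"dx": 2,"dy": 0,"dz": -4,"ax": 0,"ay": 0,"az": 0},{"dx": 3,"dy": 0,"dz": -4,"ax": 0,"ay": 0,"az": 0},{"dx": 3,"dy": 0,"dz": -2,"ax": 0,"ay": 0,"az": 0},{"dx": 0,"dy": 0,"dz": 0,"ax": 0,"ay": 0,"az": 0},{"dx": 0,"dy": 0,"dz": 0,"ax": 0,"ay": 0,"az": 0}]'

```text
clock: 21.05
ee_pos: [0.4941, -0.1156, 0.1904]
tcp_rot: [-179.9, 0.1, -96.6]
wrist_force: [-0.1, -0.4, -1.0]
width: 0.0002
```

Run:
```python
from h import *
s=robot.state();print(s['ee_pos'],s['wrist_force'])
w=snap('wrist','w6.png');b=snap('scene','scene2.png')
z=lambda i,x0,y0,w,h:cv2.resize(i[y0:y0+h,x0:x0+w],(400,300),interpolation=cv2.INTER_CUBIC)[...,::-1]
cv2.imwrite('pics/m2.png',np.hstack([z(w,0,0,560,420),z(b,300,180,120,90)]))
print(np.abs(cv2.imread('pics/scene0.png').astype(int)-b[...,::-1])[150:330,130:260].mean())
```

```text
[ 0.4941139  -0.11558538  0.19035868] [-0.05138352 -0.36338118 -0.97958946]
7.496866096866097
```

View pics/m2.png

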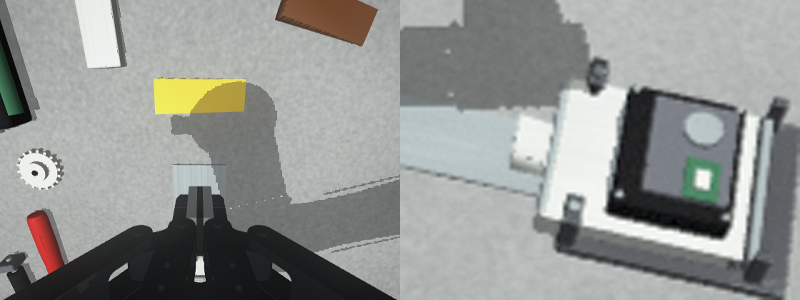

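The scene crop shows the wedge seated under the bar, centred, with only its thick end out. The carrier is raised to the lugs, the bystanders are in place and the arm is clear. I'll hand it in.

```bash
python3 -c "
from plant import robot
print(robot.finish_job(), robot.state()['clock'])"
```

```text
the job is handed in; nothing more can be done
the job is handed in; nothing more can be done
```

The wedge is in under the carrier's free edge and the carrier is up against its stop lugs. I handed the job in at about 21 s of the 58 s allowed; it gave no verdict.

- **Placing:** I picked up the aluminium wedge, told from the plain bar by its taper, and set it on the sole plate. The sole turned out to be about 3.3 mm above the bench. I let go and pushed on the back face with the fingers closed.
- **Pushing:** The push stayed at about 6.5–8.4 N while the carrier rose, then climbed to 13.8 and 18.4 N over the last 2 mm. I stopped there, a little over the 15 N aim but under the 25 N limit. The stop was about 3 mm past the point I had worked out for level.
- **Last checks:** After drawing back, the scene picture showed the wedge centred under the bar and the carrier raised. The wrist force read about 1 N, within its noise. The bystanders looked unmoved, though I only judged that by eye.
- **Not measured:** I did not measure the carrier's levelness. It rests on the force climb and that picture.

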